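# Clamp the heel block and hold the try square in its corner

### The job

Press the red pad of the jig's sprung lever down until the catch holds it, so that the blue heel block is clamped. Then take the try square and press it into the corner between the jig's plate and the block's front face, with its stock flat down on the plate and the back of its blade flat against the middle of the face, and finish still gripping it there, pushing firmly both down and against the block. Keep the block in its seat and leave the screwdriver, the glue tin and the cork wedge where they are.

Things in the scene. Friction and masses are not known exactly. Their poses are not given: they have to be found in the camera images.
- jig: Jig fixed to the bench: aluminium plate 12 mm thick, its x -150 to +85 mm, y -135 to +135 mm. Origin on the bench under the foot of the heel block's front face; x points into the block, z up. Plate bare in front (x < 0); 10 mm stops ring the block elsewhere. Grey hinge cheeks to 107 mm above the bench at x 6..54, y 98..132 mm; grey post with brass catch, to 120 mm, at x 42..84, y -113..-77 mm.
- corner (a point): The corner itself: on the top of the jig's plate (12 mm above the bench), at the middle of the foot of the block's front face; axes as the jig's (x into the block, z up).
- lever (a joint): Yellow lever of the jig, rad: 0 raised at rest, 0.45 lower end stop. The catch snaps over it at about 0.43 and then holds it at 0.41 to 0.43 (level); let go earlier, it springs back to 0. Hinge axis along the jig's x at its y = +115, z = 92 mm; the lever reaches over the block to -y. Pressing the pad takes 2 N growing to about 15 N at the catch. Its sprung rubber foot clamps the block's top.
- lever_pad (a point): Middle of the top of the red pad (44 mm along the jig's x, 60 mm along the lever) at the lever's free end, 255 mm along the lever from the hinge axis and 13 mm above the lever's centre line; about 208 mm above the bench at rest, 105 mm when caught. Going down it swings about 27 mm outwards (jig's -y).
- heel_block: Blue heel block with an 8 mm cork top, 60 x 60 mm, 58 mm high, 0.2 kg, loose in the jig's seat, standing on the plate. Origin: centre of its underside; x, y, z as the jig's; the front face is at its x = -30 mm.
- square: Try square, about 0.2 kg, standing on its stock on the bench. Dark wooden stock 120 mm long (along x), 24 mm wide (y), 28 mm high, with a steel blade at its +x end rising to 72 mm above the underside; the blade is 28 mm along x and 8 mm thick along y, and its back is flush with the stock's +x end, x = +60 mm. Origin: centre of the stock's underside; z up.
- square_heel (a point): Outer corner of the square: middle of the lower edge of its +x end. This comes to the jig's corner.
- square_grip (a point): A good place to grip the stock across its 24 mm width: 75 mm behind the back of the blade, 22 mm above the stock's underside.
- glue_tin: Bystander: yellow tin 56 mm across, 62 mm high; origin at the centre of its underside.
- wedge: Bystander: stepped cork wedge 70 x 45 mm, 20 mm high; origin at the centre of its underside.
- screwdriver: Bystander: screwdriver lying on the bench, orange handle, about 200 mm long.
Things that resemble listed ones, but are neither listed nor needed, are in the scene too. Of the things that look like the square, the smallest one is meant. Of the things that look like the heel_block, the smaller one is meant.

How it is judged:
By the outcome, as a careful person would: the job done as asked, in the order asked, and still so for the second after the job is handed in, while the arm keeps its last pose, push and grip.
It also fails if it takes over 67 s, if anything falls off the work surface, if the arm or the gripper's body presses on something with over 40 N, if the wrist force passes 120 N, or if a joint passes its speed limit or range.

### The arm

A 7-joint arm with a two-finger parallel gripper is mounted at the origin on the work surface. World frame = base frame: x ahead of the robot, y to its left, z up, the work surface at z = 0. Lengths are in m, angles in rad, forces in N, time in s.
With the tool pointing down it reaches from about 0.4 to 0.85 m from the base axis. Payload 10.4 kg.
Tool frame: the origin (TCP) lies on the centre line of the jaws, within the pads' length; the fingertips stand 14 mm ahead of it and the grasp point (between the pads) lies 5 mm behind it; z points along the fingers, y is the line along which they close (so a half turn about z gives the same grasp; the last joint's range is limited). The gripper opens to 85 mm and grips with 20 to 120 N. Pads are 22 mm wide; open, the fingers measure 114 mm over their backs; the gripper's body (76 mm by 85 mm) begins 54 mm behind the grasp point. The pads swing forward as they close: fully open they stand 13 mm farther back than shut.
Start: joints at [-1.126, 0.332, -0.065, 1.46, 0.022, 1.35, -0.088], TCP at [0.282, 0.558, 0.245] pointing down, gripper open.
Joint ranges: [-2.6, 2.6], [-0.5, 2.12], [-1.47, 1.34], [0.16, 2.42], [-1.27, 4.41], [0.06, 2.06], [-2.6, 2.6]. Speed limits (rad/s): [2.22, 2.22, 2.79, 2.79, 3.14, 3.14, 3.14].

### API

Orientations are given as a 3x3 rotation matrix whose columns are the frame's x, y, z axes.
In Python, from station import arm gives the robot as it stands. The module is installed in compiled form; this text tells all that it offers. Calls block until the motion is done:
- arm.move_pose(position, orientation): joint-space move of the TCP to a pose.
- arm.move_l(position, orientation=None, velocity=0.15, f_stop=None): straight line of the TCP; orientation=None keeps the orientation; velocity is the mean speed in m/s. With f_stop (N) it stops when the force on the tool has changed by that much, and returns True; else False.
- arm.move_joints(angles): joint-space move.
- arm.gripper_to(opening, newtons=None): opening from 0.0 (shut) to 1.0 (fully open); newtons is the grip in N (None keeps the last); returns when the fingers have stopped.
- arm.hold(seconds).
- arm.ik(position, orientation): joint angles nearest the present ones, or None.
- arm.get_obs(): the state.
- arm.read_camera(name): name is "scene" or "top"; returns the picture (480x640x3 uint8, red, green, blue); there is no depth.
- arm.camera_params(name): a dict with "mtx" (3x3 intrinsics, pixels), "k1" (the pictures are not rectified: a ray, as slopes to the right and down, at radius r is drawn at 1 + k1 r^2 times it, then the intrinsics apply), "R" (3x3) and "t" (3): a world point X has camera coordinates R X + t. Camera axes: x right, y down, z forward; pixel columns grow to the right and rows downward; lengths in m; the calibration is good to about 2 mm. A picture is of the moment at which its call begins. camera_params takes no time and is no camera call.
A pose or a line that the arm cannot do raises arm.Unreachable and nothing moves.
- arm.close_job(): hands the job in; it is judged then, once.
The state is a dict: "time": time; "q": joint angles; "qd": joint speeds; "joint_torque": joint torques, N m; "ee_pos": TCP position; "ee_rot": TCP orientation; "force": force on the tool from outside, world axes, zero at the start; "torque": the same for the moment, N m; "opening": opening from 0.0 (shut) to 1.0 (fully open); "grip_force": force on a finger pad.
Only numpy, scipy, OpenCV 4.12 (cv2) and the standard library are available. Lean on these libraries where they do the work, as an engineer would, in place of code of your own. Each camera call takes 0.05 s, during which the arm holds its last target. There are 200 camera calls.

## Working session

There is one attempt and no reset: what is moved stays moved. The work goes in short steps, each a Python script; the robot and the scene stay as the last script left them, time stands still between calls to the robot, and variables do not carry over. Pictures are saved under pics/ and viewed, at most 10 in all, crops included, and the job is handed in when it is done.

```bash
mkdir -p pics; python3 - <<'E'
from station import arm
import cv2,numpy as np
for n in("scene","top"):
    im=arm.read_camera(n); cv2.imwrite(f"pics/{n}0.png",im[:,:,::-1]); p=arm.camera_params(n)
    print(n,np.round(p["mtx"],1).tolist(),p["k1"],"C",np.round(-p["R"].T@p["t"],3),np.round(p["R"],2).tolist())
o=arm.get_obs();print(o["time"],o["force"],o["ee_rot"].round(2).tolist())
E
```

```text
scene [[503.7, 0.0, 317.2], [0.0, 503.7, 231.1], [0.0, 0.0, 1.0]] -0.060913703896361415 C [ 1.174 -0.463  1.196] [[0.55, 0.84, 0.0], [0.67, -0.44, -0.59], [-0.5, 0.32, -0.81]]
top [[487.6, 0.0, 330.4], [0.0, 487.6, 233.4], [0.0, 0.0, 1.0]] -0.012487917506770231 C [ 0.305 -0.04   1.373] [[0.01, -1.0, -0.0], [-0.98, -0.01, -0.17], [0.17, 0.01, -0.98]]
0.1 [-0.35712696 -0.54235776 -0.44475944] [[-0.89, 0.45, -0.0], [0.45, 0.89, -0.0], [-0.0, -0.0, -1.0]]
```

View pics/scene0.png

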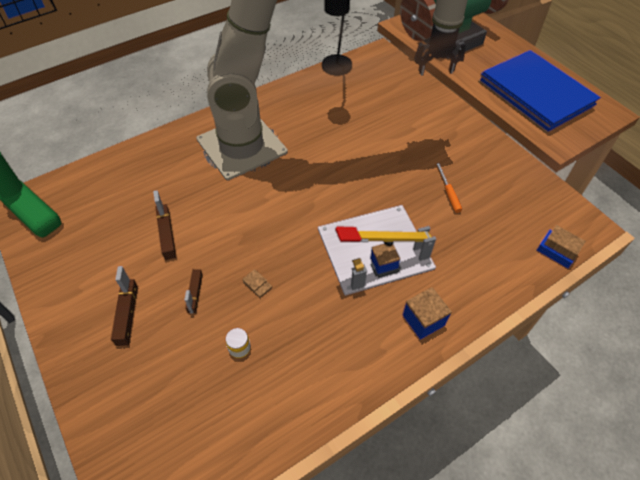

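View pics/top0.png

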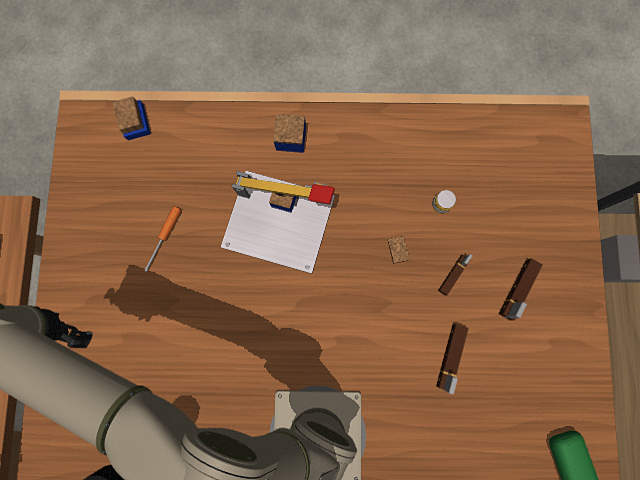

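Squares: the candidates are top (456,274) / scene (194,290), top (521,288) / scene (124,305), and top (452,357) / scene (165,225). The first is the smallest, so I choose it. Blocks: (283,200) in the jig's seat is the small one. (290,132) and (130,117) are lookalikes. The jig's bare plate faces the robot, with the hinge at the left and the red pad at the right (321,193).

```bash
cat > h.py <<'E'
from station import arm
import cv2,numpy as np
P={n:arm.camera_params(n) for n in("scene","top")}
def ray(n,uv):
    p=P[n];uv=np.atleast_2d(np.asarray(uv,float));m=p["mtx"]
    d=(uv-m[:2,2])/[m[0,0],m[1,1]];s=d.copy()
    for _ in range(20): s=d/(1+p["k1"]*(s**2).sum(1,keepdims=True))
    return -p["R"].T@p["t"], np.c_[s,np.ones(len(s))]@p["R"]
def plane(n,uv,z):
    C,d=ray(n,uv); return C+d*((z-C[2])/d[:,2:])
def proj(n,X):
    p=P[n];c=np.atleast_2d(X)@p["R"].T+p["t"];s=c[:,:2]/c[:,2:]
    s=s*(1+p["k1"]*(s**2).sum(1,keepdims=True));return s*[p["mtx"][0,0],p["mtx"][1,1]]+p["mtx"][:2,2]
def tri(us,ut):
    A=[];b=[]
    for n,u in(("scene",us),("top",ut)):
        C,d=ray(n,u);d=d[0]/np.linalg.norm(d[0]);M=np.eye(3)-np.outer(d,d);A.append(M);b.append(M@C)
    return np.linalg.solve(sum(A),sum(b))
E
python3 - <<'E'
from h import *
I={n:cv2.imread(f"pics/{n}0.png") for n in P}
def crop(n,x,y,w,h,s): return cv2.resize(I[n][y:y+h,x:x+w],None,fx=s,fy=s,interpolation=cv2.INTER_CUBIC)
# composite: jig top / jig scene ; square top / square scene
a=crop("top",215,165,130,110,3);b=crop("scene",315,200,130,100,3)
c=crop("top",430,245,50,55,5);d=crop("scene",170,260,50,55,5)
W=np.zeros((600,800,3),np.uint8)
for im,x,y in((a,0,0),(b,400,0),(c,0,331),(d,260,331)):
    hh=min(im.shape[0],600-y);ww=min(im.shape[1],800-x);W[y:y+hh,x:x+ww]=im[:hh,:ww]
cv2.imwrite("pics/c1.png",W)
# red pad, dark stock, plate masks
for n in P:
    hsv=cv2.cvtColor(I[n],cv2.COLOR_BGR2HSV);h,s,v=cv2.split(hsv)
    red=(((h<5)|(h>172))&(s>200)&(v>120)).astype(np.uint8)
    k,l,st,ce=cv2.connectedComponentsWithStats(red)
    print(n,"red",[(st[i].tolist(),ce[i].round(1).tolist()) for i in range(1,k) if st[i,4]>60])
    x,y,w,hh=(425,240,60,60) if n=="top" else (170,258,50,60)
    sub=np.zeros_like(v);sub[y:y+hh,x:x+w]=1
    for nm,m,z in(("stock",(v<85)&(sub>0),.028),("steel",(s<70)&(v>90)&(sub>0),.072)):
        k,l,st,ce=cv2.connectedComponentsWithStats(m.astype(np.uint8))
        for i in range(1,k):
            if st[i,4]>8:
                print(nm,st[i].tolist(),ce[i].round(1),cv2.boxPoints(cv2.minAreaRect(np.argwhere(l==i)[:,::-1].astype(np.float32))).round(1).tolist())
    pl=((s<40)&(v>120)).astype(np.uint8);k,l,st,ce=cv2.connectedComponentsWithStats(pl)
    u=(270,240) if n=="top" else (380,225)
    i=l[u[1],u[0]]; cn=max(cv2.findContours((l==i).astype(np.uint8),0,2)[0],key=cv2.contourArea)
    ap=cv2.approxPolyDP(cv2.convexHull(cn),2.5,True)[:,0]
    print("plate",i,ap.tolist(),plane(n,ap,.012).round(3).tolist())
E
```

```text
scene red [([336, 228, 25, 13, 259], [348.0, 234.1])]
stock [170, 258, 6, 2, 9] [172.  258.3] [[170.0, 258.0], [175.0, 258.0], [175.0, 259.0], [170.0, 259.0]]
stock [186, 270, 17, 44, 328] [194.4 293.5] [[185.3000030517578, 312.3999938964844], [192.5, 268.79998779296875], [202.89999389648438, 270.5], [195.60000610351562, 314.1000061035156]]
steel [185, 290, 5, 14, 44] [186.8 295.5] [[183.6999969482422, 302.6000061035156], [185.89999389648438, 289.5], [189.5, 290.1000061035156], [187.3000030517578, 303.20001220703125]]
plate 18 [[401, 205], [415, 230], [372, 273], [339, 281], [318, 227]] [[0.503, 0.279, 0.012], [0.599, 0.254, 0.012], [0.648, 0.06, 0.012], [0.62, -0.03, 0.012], [0.435, 0.023, 0.012]]
top red [([309, 185, 25, 18, 305], [320.6, 193.5])]
stock [438, 254, 31, 42, 416] [452.7 275.3] [[436.8999938964844, 290.1000061035156], [462.0, 251.10000610351562], [470.8999938964844, 256.8999938964844], [445.79998779296875, 295.79998779296875]]
steel [464, 254, 8, 10, 36] [467.9 258.7] [[463.79998779296875, 262.29998779296875], [469.29998779296875, 253.60000610351562], [472.1000061035156, 255.3000030517578], [466.6000061035156, 264.0]]
plate 11 [[330, 207], [311, 272], [221, 247], [237, 196], [253, 189], [307, 198]] [[0.623, -0.029, 0.012], [0.436, 0.022, 0.012], [0.504, 0.277, 0.012], [0.653, 0.239, 0.012], [0.674, 0.193, 0.012], [0.649, 0.037, 0.012]]
```

View pics/c1.png

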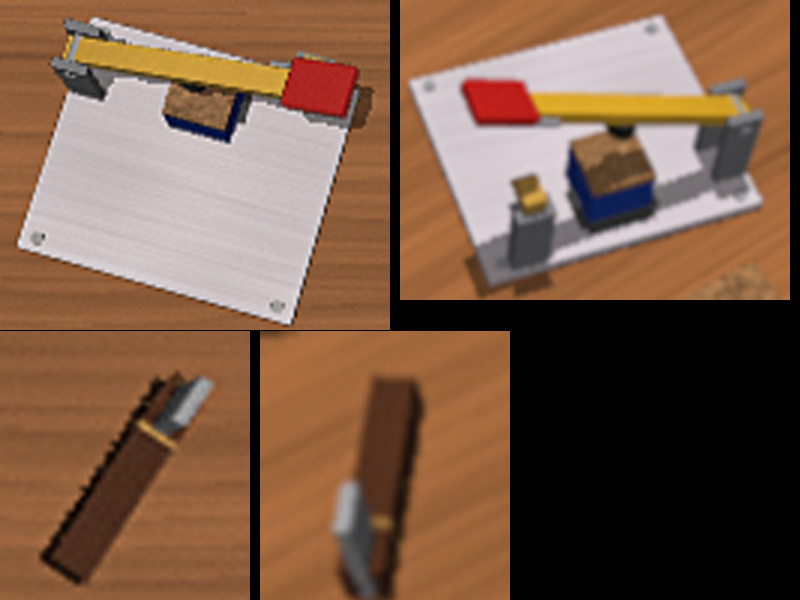

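```bash
python3 - <<'E'
from h import *
I={n:cv2.imread(f"pics/{n}0.png") for n in P}
print("pad tri",tri((348,234.1),(320.6,193.5)))
for n,(x,y,w,hh) in dict(top=(432,248,42,52),scene=(182,264,26,52)).items():
    S=cv2.resize(I[n][y:y+hh,x:x+w],None,fx=4,fy=4,interpolation=cv2.INTER_CUBIC)
    h,s,v=cv2.split(cv2.cvtColor(S,cv2.COLOR_BGR2HSV))
    probe=(452,279) if n=="top" else (197,282)
    c=S[4*(probe[1]-y),4*(probe[0]-x)].astype(int);print(n,c)
    m=(np.abs(S.astype(int)-c).max(2)<20).astype(np.uint8);m=cv2.morphologyEx(m,cv2.MORPH_OPEN,np.ones((5,5)))
    k,l,st,ce=cv2.connectedComponentsWithStats(m);i=1+st[1:,4].argmax()
    uv=(np.argwhere(l==i)[:,::-1]+.5)/4-.5+[x,y]
    W=plane(n,uv,.028)[:,:2]; r=cv2.minAreaRect((W*1000).astype(np.float32));print("stock top",r,cv2.boxPoints(r).round(1).tolist())
    m=((s<60)&(v>130)).astype(np.uint8);k,l,st,ce=cv2.connectedComponentsWithStats(m)
    for i in range(1,k):
        if st[i,4]>80:
            uv=(np.argwhere(l==i)[:,::-1]+.5)/4-.5+[x,y];W=plane(n,uv,.072)[:,:2];r=cv2.minAreaRect((W*1000).astype(np.float32));print("blade",st[i,4],r,cv2.boxPoints(r).round(1).tolist())
# plate edges: gradient line fits (jig estimate O,ang)
from scipy.optimize import least_squares
def model(n,p,a,b):
    t=np.linspace(0.05,.95,25)[:,None];J=(1-t)*a+t*b
    c,s=np.cos(p[2]),np.sin(p[2]);return J@np.array([[c,s],[-s,c]])+p[:2]
p0=np.array([.6144,.1112,-.262])
edges=[((-.15,-.135),(-.15,.135)),((-.15,.135),(0,.135)),((-.15,-.135),(.03,-.135))]
nor=[(-1,0),(0,1),(0,-1)]
for it in range(2):
    R=[];A=[]
    for n in P:
        g=cv2.cvtColor(I[n],cv2.COLOR_BGR2GRAY).astype(np.float32)
        for (a,b),nn in zip(edges,nor):
            M=model(n,p0,np.array(a),np.array(b));c,s=np.cos(p0[2]),np.sin(p0[2]);nw=np.array([c*nn[0]-s*nn[1],s*nn[0]+c*nn[1]])
            d=np.arange(-.008,.008,.0005);rr=[]
            for q in M:
                uv=proj(n,np.c_[q+d[:,None]*nw,np.full(len(d),.012)]).astype(np.float32)
                pr=cv2.remap(g,uv[:,0][None],uv[:,1][None],cv2.INTER_LINEAR)[0]
                gr=np.maximum(-np.diff(cv2.GaussianBlur(pr[None],(5,1),0)[0]),0)
                if gr.max()>2: rr.append((q,(gr**2*(d[:-1]+.00025)).sum()/(gr**2).sum()))
            off=np.median([r[1] for r in rr]);print(n,nn,len(rr),"offset mm",round(off*1000,2))
            for q,e in rr:
                if abs(e-off)<.003: R.append(e);A.append([nw[0],nw[1],nw@[-(q-p0[:2])[1],(q-p0[:2])[0]]])
    p0=p0+np.linalg.lstsq(np.array(A),np.array(R),rcond=None)[0];print("jig",p0)
E
```

```text
pad tri [ 0.61240554 -0.00695229  0.20373238]
top [28 45 75]
stock top ((419.0577087402344, -366.79742431640625), (24.11917495727539, 89.11958312988281), 55.96333312988281) [[375.3999938964844, -351.79998779296875], [449.20001220703125, -401.70001220703125], [462.70001220703125, -381.70001220703125], [388.8999938964844, -331.8999938964844]]
blade 438 ((471.0416259765625, -402.6061706542969), (7.655503749847412, 28.165462493896484), 55.198707580566406) [[457.29998779296875, -397.70001220703125], [480.3999938964844, -413.79998779296875], [484.79998779296875, -407.5], [461.70001220703125, -391.3999938964844]]
scene [30 51 87]
stock top ((418.35614013671875, -365.0704040527344), (22.98984146118164, 84.06611633300781), 55.50704574584961) [[377.20001220703125, -350.70001220703125], [446.5, -398.29998779296875], [459.5, -379.3999938964844], [390.20001220703125, -331.79998779296875]]
blade 467 ((469.7375793457031, -400.29534912109375), (8.302522659301758, 29.682666778564453), 56.87913131713867) [[455.0, -395.70001220703125], [479.8999938964844, -411.8999938964844], [484.3999938964844, -404.8999938964844], [459.6000061035156, -388.70001220703125]]
scene (-1, 0) 25 offset mm 2.38
scene (0, 1) 18 offset mm 1.26
scene (0, -1) 25 offset mm -1.77
top (-1, 0) 25 offset mm 0.06
top (0, 1) 25 offset mm -0.94
top (0, -1) 25 offset mm -0.49
jig [ 0.61330402  0.11186221 -0.26568442]
scene (-1, 0) 25 offset mm 1.27
scene (0, 1) 18 offset mm 0.53
scene (0, -1) 25 offset mm -1.24
top (-1, 0) 25 offset mm -1.19
top (0, 1) 25 offset mm -1.56
top (0, -1) 25 offset mm 0.1
jig [ 0.61321747  0.11183254 -0.26643286]
```

```bash
cat >> h.py <<'E'
O=np.array([.6132,.1118]);A=-.266;AS=-.597
def R(a): c,s=np.cos(a),np.sin(a);return np.array([[-c,-s,0],[-s,c,0],[0,0,-1.]])
def jw(x,y,z): c,s=np.cos(A),np.sin(A);return np.array([O[0]+c*x-s*y,O[1]+s*x+c*y,z])
def pad(th):
    f=.42-th;return jw(.03,.115-.255*np.cos(f)+.013*np.sin(f),.092+.255*np.sin(f)+.013*np.cos(f))
def st(m=""): 
    o=arm.get_obs();print(m,round(o["time"],2),o["ee_pos"].round(4),"F",o["force"].round(1),"op",round(o["opening"],3),"g",round(o["grip_force"],1))
T=np.array([0,0,.014])
def save(n,f): cv2.imwrite(f,arm.read_camera(n)[:,:,::-1])
E
python3 - <<'E'
from h import *
print(pad(0),pad(.43))
g=np.array([.4202,-.3671,0])
for p,a in((pad(0)+T+[0,0,.08],A),(pad(.43)+T,A),(g+[0,0,.018],AS),(jw(-.075,0,.03),A)):
    q=arm.ik(p,R(a)); print(None if q is None else np.round(q,2))
arm.gripper_to(0.0)
p=arm.get_obs()["ee_pos"];arm.move_l([p[0],p[1],.33],velocity=.2)
arm.move_pose(pad(0)+T+[0,0,.06],R(A));st("above")
print(arm.move_l(pad(0)+T-[0,0,.005],velocity=.08,f_stop=2));st("contact")
E
```

```text
[ 0.61256188 -0.00466511  0.20784907] [ 0.60531169 -0.03127557  0.10244939]
[-0.43  0.29  0.46  1.43 -0.13  1.45  1.34]
[-0.38  0.41  0.45  1.68 -0.2   1.09  1.43]
[-0.06  0.58  0.86  1.89 -0.55  0.92  2.05]
[-0.52  0.41  0.24  1.87 -0.12  0.88  1.08]
above 3.77 [ 0.6126 -0.0034  0.2818] F [0.7 0.1 0.7] op -0.004 g 0.0
True
contact 4.65 [ 0.612  -0.0049  0.2154] F [ 0.4 -0.1  2.3] op 0.004 g 1.2
```

```bash
python3 - <<'E'
from h import *
for th in(.12,.24,.34,.41): arm.move_l(pad(th)+T,velocity=.08);st(th)
for dz in(.43,.44,.45,.46):
    arm.move_l(pad(dz)+T,velocity=.02,f_stop=14);st(dz)
    if arm.get_obs()["force"][2]>25: break
p=arm.get_obs()["ee_pos"]
arm.move_l(p+[0,0,.02],velocity=.08);st("up")
arm.move_l(p+[0,0,.15],velocity=.2)
save("top","pics/t2.png");save("scene","pics/s2.png")
I=[cv2.imread("pics/t2.png")[150:280,210:350],cv2.imread("pics/s2.png")[190:310,300:450]]
I=[cv2.resize(i,(400,380),interpolation=cv2.INTER_CUBIC) for i in I]
cv2.imwrite("pics/c2.png",np.hstack(I))
E
```

```text
0.12 5.1 [ 0.6089 -0.0167  0.1934] F [-1.8  1.6  3.3] op 0.004 g 1.5
0.24 5.63 [ 0.607  -0.0249  0.1647] F [-1.1  0.9  5.1] op -0.0 g 1.9
0.34 6.1 [ 0.6063 -0.0292  0.14  ] F [1.2 2.1 5.2] op 0.001 g 2.5
0.41 6.47 [ 0.6047 -0.0313  0.1214] F [ 0.4  0.2 -0.5] op -0.001 g 0.0
0.43 6.88 [ 0.6053 -0.0314  0.1176] F [-3.6  0.6 11.4] op 0.001 g 5.8
0.44 7.16 [ 0.6054 -0.0315  0.1152] F [-4.4  0.2 13. ] op -0.002 g 6.4
0.45 7.43 [ 0.6054 -0.0315  0.1128] F [-5.5 -0.5 13.8] op -0.001 g 6.8
0.46 7.71 [ 0.6054 -0.0316  0.111 ] F [-8.6  1.1 20.1] op 0.002 g 10.1
up 8.13 [ 0.6052 -0.0316  0.1307] F [-1.2 -0.6 -0.1] op -0.004 g 0.0
```

View pics/c2.png

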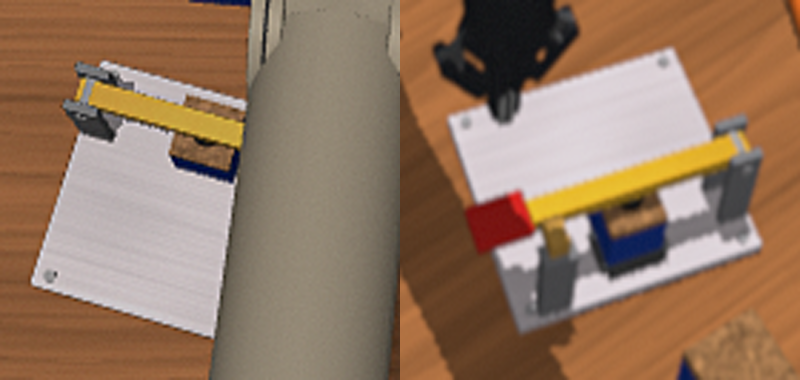

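The lever is level across the block, with the brass catch at scene crop (555,235) over it and the pad at (500,220). Now for the square.

```bash
python3 - <<'E'
from h import *
p=arm.get_obs()["ee_pos"]
g=np.array([.4202,-.3671,0])
arm.gripper_to(.65)
arm.move_pose(g+[0,0,.17],R(AS));st("above")
arm.move_l(g+[0,0,.019],velocity=.12,f_stop=6);st("down")
arm.gripper_to(0,60);st("grip")
p=arm.get_obs()["ee_pos"]
arm.move_l(p+[0,0,.13],velocity=.12);st("lift")
arm.move_pose(jw(-.105,0,.16),R(A));st("over")
save("top","pics/t3.png");save("scene","pics/s3.png")
I=[cv2.imread("pics/t3.png")[150:300,210:370],cv2.imread("pics/s3.png")[160:310,290:450]]
I=[cv2.resize(i,(400,375),interpolation=cv2.INTER_CUBIC) for i in I]
cv2.imwrite("pics/c3.png",np.hstack(I))
E
```

```text
above 11.07 [ 0.4218 -0.3659  0.1702] F [ 0.1  0.1 -0.2] op 0.651 g 0.0
down 12.47 [ 0.4206 -0.3674  0.0197] F [-0.1  1.1  0.1] op 0.649 g 0.0
grip 12.87 [ 0.4206 -0.3673  0.0196] F [-0.4  1.7  5.2] op 0.264 g 60.3
lift 14.11 [ 0.4203 -0.3669  0.1489] F [-0.4  0.2 -1.7] op 0.267 g 59.5
over 15.97 [0.5122 0.138  0.1601] F [-0.5  0.7 -2. ] op 0.272 g 59.3
```

View pics/c3.png

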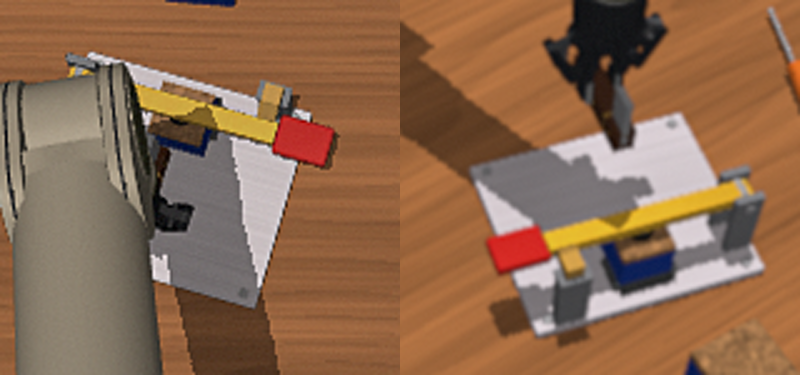

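Square held with its blade upright, facing the block (blade tip at scene crop (622,130)). Lower it, then check the lateral alignment.

```bash
python3 - <<'E'
from h import *
arm.move_l(jw(-.093,0,.045),velocity=.1);st("near")
print(arm.move_l(jw(-.093,0,.027),velocity=.03,f_stop=4));st("plate")
save("top","pics/t4.png");save("scene","pics/s4.png")
b=lambda f,x,y:cv2.resize(cv2.imread(f)[y:y+75,x:x+80],(400,375),interpolation=cv2.INTER_CUBIC)
cv2.imwrite("pics/c4.png",np.hstack([b("pics/t4.png",250,180),b("pics/s4.png",340,205)]))
E
```

```text
near 17.38 [0.5239 0.1364 0.0456] F [ 0.5 -1.1 -2.9] op 0.266 g 59.3
True
plate 17.87 [0.5237 0.1364 0.0314] F [-0.2 -1.8  6.1] op 0.267 g 60.7
```

View pics/c4.png

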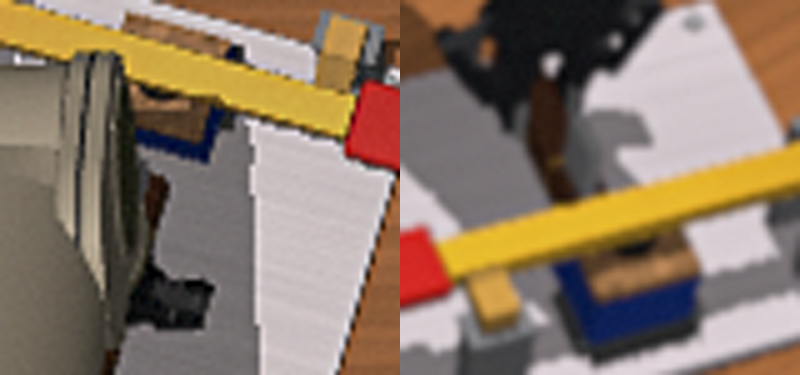

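Stock on the plate. Its right edge is at top crop (167,180), and the foot of the block's front right corner is at about (207,163). Compute the offset.

```bash
python3 - <<'E'
from h import *
def toj(X): d=X[:,:2]-O;c,s=np.cos(A),np.sin(A);return (d@np.array([[c,-s],[s,c]])*1000).round(1)
f=lambda cx,cy:(250+cx/5-.4,180+cy/5-.4)
print("stock right edge",toj(plane("top",[f(167,180),f(155,225)],.040)),"block foot R",toj(plane("top",[f(207,163)],.012)))
for n in("top","scene"):
    im=cv2.imread(f"pics/{n}0.png");h,s,v=cv2.split(cv2.cvtColor(im,cv2.COLOR_BGR2HSV))
    m=((h>105)&(h<130)&(s>120)&(v>40))
    x,y,w,hh=(262,190,40,30) if n=="top" else (360,235,50,45)
    k=np.zeros_like(m);k[y:y+hh,x:x+w]=1;pts=np.argwhere(m&k)[:,::-1].astype(float)
    J=toj(plane(n,pts,.012));print(n,len(pts),"at z=12: x",np.percentile(J[:,0],[1,99]),"y",np.percentile(J[:,1],[1,99]), "front-row y",np.percentile(J[J[:,0]<np.percentile(J[:,0],25)][:,1],[1,99]))
im=cv2.imread("pics/t4.png");print([im[216,u].tolist() for u in range(278,290)])
E
```

```text
stock right edge [[-19.3 -15.8]
 [-45.6 -16.9]] block foot R [[  1.5 -30.5]]
top 82 at z=12: x [ 3.662 49.652] y [-29.795  32.132] front-row y [-25.98  30.06]
scene 221 at z=12: x [-10.92  54.12] y [-26.16  40.9 ] front-row y [-25.692 -14.008]
[[62, 59, 61], [49, 49, 55], [14, 21, 42], [10, 21, 39], [9, 19, 34], [62, 62, 71], [121, 118, 123], [113, 111, 118], [114, 114, 119], [116, 115, 122], [114, 114, 120], [114, 114, 119]]
```

The visible lower edge of the stock's side (z=12 mm) gives y ≈ -12 mm, so the square is centred. Push it home.

```bash
python3 - <<'E'
from h import *
arm.gripper_to(0,110);st("grip")
xj=np.array([np.cos(A),np.sin(A),0])
p=arm.get_obs()["ee_pos"]
t=jw(-.060,0,p[2])
print(arm.move_l(t,velocity=.025,f_stop=10));st("face")
arm.hold(.3);st("hold")
o=arm.get_obs();d=o["ee_pos"][:2]-O
print("jig xy",d@xj[:2],d@[-xj[1],xj[0]],"push",-o["force"]@xj)
E
```

```text
grip 18.18 [0.5238 0.1365 0.0316] F [0.1 0.  6.2] op 0.255 g 108.3
True
face 18.49 [0.5238 0.1365 0.0316] F [-2.2 -1.1  5.3] op 0.262 g 108.1
hold 18.79 [0.5238 0.1365 0.0316] F [-1.3  0.1  5.3] op 0.255 g 108.1
jig xy -0.0927155966403285 0.0003476507582012463 push 1.2974490577454032
```

```bash
cat >> h.py <<'E'
xj=np.array([np.cos(A),np.sin(A),0])
def push(m):
    o=arm.get_obs();d=o["ee_pos"][:2]-O
    print(m,round(o["time"],2),"jig",(d@xj[:2]*1000).round(2),(d@[-xj[1],xj[0]]*1000).round(2),(o["ee_pos"][2]*1000).round(2),"push x",(-o["force"]@xj).round(1),"down",o["force"][2].round(1),"tq",o["torque"].round(2))
    return -o["force"]@xj,o["force"][2]
E
python3 - <<'E'
from h import *
p=arm.get_obs()["ee_pos"]
arm.move_l(p+[0,0,.0015],velocity=.02);push("up")
z=arm.get_obs()["ee_pos"][2]
for i in range(3):
    r=arm.move_l(jw(-.068,0,z),velocity=.03,f_stop=12);f=push(r)
    if f[0]>6: break
E
```

```text
up 19.04 jig -92.94 0.23 32.78 push x 0.6 down -1.2 tq [-0.05 -0.   -0.02]
True 19.71 jig -73.69 -0.12 31.95 push x 1.6 down 1.4 tq [ 0.11 -0.09  0.03]
True 19.92 jig -73.35 -0.06 31.64 push x 4.0 down 7.8 tq [-0.01  0.11 -0.09]
True 20.12 jig -73.34 -0.04 31.74 push x 4.2 down 7.9 tq [-0.12  0.09 -0.06]
```

```bash
python3 - <<'E'
from h import *
t=np.array(arm.get_obs()["ee_pos"])
f=push("start")
for i in range(14):
    if f[1]<18: t=t-[0,0,.0004]
    if f[0]<18: t=t+.0006*xj
    if f[1]>=18 and f[0]>=18: break
    arm.move_l(t,R(A),velocity=.01);arm.hold(.1);f=push(i)
E
```

```text
start 20.12 jig -73.34 -0.04 31.74 push x 4.2 down 7.9 tq [-0.12  0.09 -0.06]
0 20.52 jig -73.34 -0.07 31.58 push x 7.2 down 7.6 tq [ 0.1   1.27 -0.  ]
1 20.88 jig -73.31 -0.07 31.54 push x 12.6 down 18.0 tq [0.07 2.42 0.02]
2 21.23 jig -73.31 -0.06 31.54 push x 17.1 down 20.5 tq [0.08 3.17 0.  ]
3 21.57 jig -73.26 -0.05 31.54 push x 19.7 down 24.7 tq [ 0.18  3.79 -0.05]
```

```bash
python3 - <<'E'
from h import *
arm.hold(1.0);push("held")
save("top","pics/t5.png");save("scene","pics/s5.png")
b=lambda f,x,y:cv2.resize(cv2.imread(f)[y:y+75,x:x+80],(400,375),interpolation=cv2.INTER_CUBIC)
cv2.imwrite("pics/c5.png",np.hstack([b("pics/t5.png",250,170),b("pics/s5.png",340,205)]))
for n in("scene","top"):
    a=cv2.imread(f"pics/{n}0.png").astype(int);c=cv2.imread(f"pics/{n[0]}5.png").astype(int)
    print(n,"changed px at bystanders",[int((np.abs(a-c)[y-20:y+20,x-20:x+20].max(2)>40).sum()) for x,y in ({"scene":[(450,190),(238,343),(257,284)],"top":[(165,235),(444,202),(399,250)]}[n])])
E
```

```text
held 22.57 jig -73.28 -0.04 31.55 push x 19.2 down 23.9 tq [ 0.19  3.75 -0.08]
scene changed px at bystanders [0, 0, 0]
top changed px at bystanders [0, 0, 0]
```

View pics/c5.png

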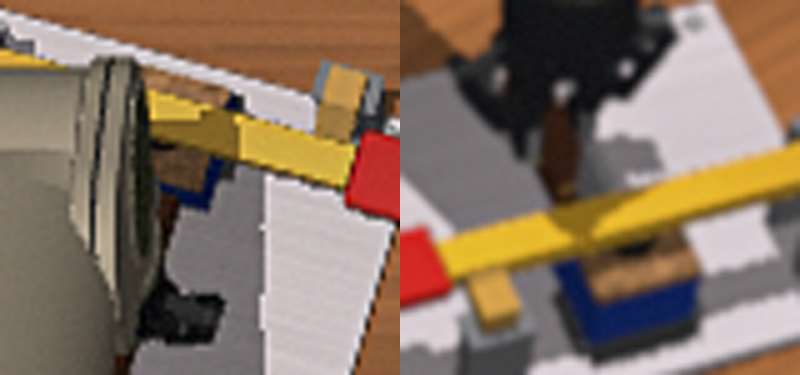

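View pics/s5.png

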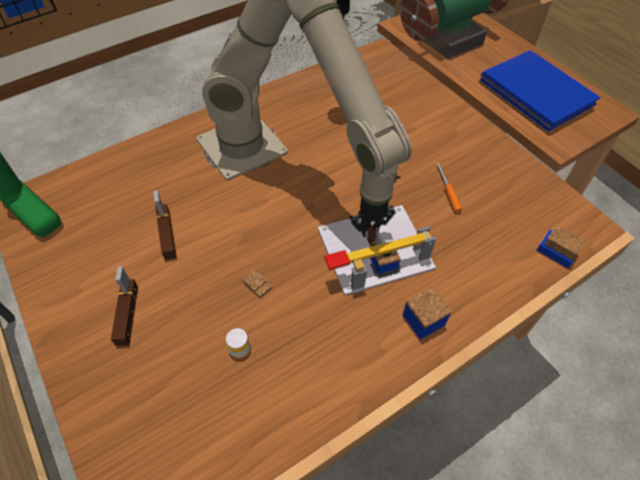

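Square against the block (the brass band in the stock, scene crop (565,190), is just in front of the lever), lever caught, bystanders unmoved, push steady at 19 N into the block and 24 N down. I'm handing it in.

```bash
python3 -c "
from station import arm
print(arm.close_job())"
```

```text
the job is handed in; nothing more can be done
None
```

Job handed in at about 23 s: the lever is caught and the block clamped, and the square is gripped in the corner, centred on the face, pushing about 19 N into the block and 24 N down; the screwdriver, glue tin and wedge did not move.

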